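Ready the soldering station: hang the caddy, set the dial

ROBOT

A 6-joint arm with a two-finger parallel gripper is mounted at the origin on the work surface. World frame = base frame: x ahead of the robot, y to its left, z up, the work surface at z = 0. Lengths are in m, angles in degrees, forces in N, time in s.
With the tool pointing down it reaches from about 0.4 to 0.925 m from the base axis. Payload 12.5 kg.
Tool frame: the origin (TCP) lies between the finger pads; the fingertips stand 14 mm ahead of it and the grasp point (between the pads) lies 5 mm behind it; z points along the fingers, y is the line along which they close (so a half turn about z gives the same grasp; the last joint's range is limited). The gripper opens to 95 mm and grips with 3 to 60 N. Pads are 20 mm wide; open, the fingers measure 119 mm over their backs; the gripper's body (75 mm by 180 mm) begins 59 mm behind the grasp point.
Start: joints at [67.861, 28.126, 89.318, -0, 62.55, -6.05], TCP at [0.173, 0.601, 0.229] pointing down, gripper open.
Joint ranges: [-177.58, 177.58], [-47.91, 125.51], [2.72, 160], [-65.01, 245.01], [3.68, 167.84], [-153.87, 153.87]. Speed limits (degrees/s): [127.2, 127.2, 159.86, 180, 180, 180].

INTERFACE

Orientations are given as a 3x3 rotation matrix whose columns are the frame's x, y, z axes.
In Python, from plant import env gives the robot as it stands.
- The arm moves only by the shell command python3 -m creep 'ROWS' [OPENING] [FORCE]. ROWS is text: rows parted by semicolons, each of 6 numbers parted by spaces: the shift along the tool's x, y, z scaled (see below), then the turn, a rotation vector about the tool's x, y, z scaled (see below). In form: dx dy dz wx wy wz; .... A call has 1 to 20 rows; each row is the pose to reach, as a shift and turn from the pose commanded when the call began, along the tool's axes at that moment, turning the shorter way round; what a row does not reach only later rows make up. The controller multiplies each number of a shift by 0.15 m and each number of a turn by pi rad. A row lasts 1/8 s, in which the tool goes at most 62.5 mm and 10.7 degrees, less where a joint would pass 70% of its speed; a pose out of reach is approached as far as the arm can. A call with a number of a shift or a turn outside -1 to 1 is refused whole. A call with a gripper value outside its range is refused whole. OPENING is the opening, from -1 (shut) to 1 (fully open), set as the call begins (- or left out, the last holds). The fingers move at their own pace and stop on an object; FORCE is the grip in N (left out, the last holds). Time passes only in rows, so rows that repeat a pose let the fingers close. It gives the time, the measured TCP pose, the force, the opening and the grip force at its end, in the units of the state.
- env.get_state(): the state, without advancing time (a new reading comes with each control period).
- env.camera(name): name is "scene" or "top"; returns the picture (420x560x3 uint8, red, green, blue); there is no depth.
- env.calibration(name): a dict with "K" (3x3 intrinsics, pixels), "xyz" and "rotation" of the camera in the world. Camera axes: x right, y up, looking along -z (the intrinsics and any distortion apply to the point x, -y, -z); pixel columns grow to the right and rows downward; lengths in m; the calibration is good to about 2 mm. A picture is of the moment at which its call begins. calibration takes no time and is no camera call.
- env.hand_in(): hands the job in; it is judged then, once.
The state is a dict: "time_s": time; "qpos": joint angles; "dq": joint speeds; "tau": joint torques, N m; "position": TCP position; "orientation": TCP orientation; "force": force on the tool from outside, world axes, zero at the start; "wrist_torque": the same for the moment, N m; "finger_gap": finger opening in m; "grip_force": force on a finger pad.
Only numpy, scipy, OpenCV 4.12 (cv2) and the standard library are available. Lean on these libraries where they do the work, as an engineer would, in place of code of your own. Each camera call takes 0.05 s, during which the arm holds its last target. There are 200 camera calls.

TASK

Get the stained-glass soldering station ready: first hang the tool caddy on the screw on the station's far face, passing the keyhole in its back plate over the screw head and sliding it down until it locks, hanging straight, and let go of it. Then turn the dial on top of the station so that the knob's pointed, white-lined end points at the raised index mark on the scale around it. Leave the other things on the bench where they are.

Things in the scene. Friction and masses are not known exactly. Their poses are not given: they have to be found in the camera images.
- station: grey painted box fixed on the bench, 140 (x) x 200 (y) x 140 mm high; origin: centre of its underside, z up. The dial is on the centre of its top; the screw is on its +x face, which looks away from the robot (yaw within about 17 degrees)
- screw (a point): where the axis of the steel screw meets the station's upright +x face, mid-width, 115 mm above the bench, 70 mm along +x from the station's centre; axes as the station's: +x points out along the screw. Shank 8 mm diameter, 9 mm free length from the face to the back of the head; head 22 mm diameter, 6 mm thick, so its front is 15 mm from the face
- knob (a joint): angle of the dial knob, rad, grows clockwise seen from above, stops at 0 and 2.6; at 0 the pointed end looks along the station's +x. It turns stiffly (0.05 N m) and stays where it is left. At the start it must turn 0.5 to 1.5 rad clockwise to reach the mark
- knob_grip (a point): point on the knob's vertical axis at the height to grip, 36 mm above the station's top. The black knob is a 68 mm disc carrying an upright bar 14 mm wide, 61 mm long, from 14 to 48 mm above the station's top: pinch the bar across its width. The bar reaches 29 mm from the axis at its pointed end, 32 mm at the blunt one; +x points to the pointed end
- knob_nose (a point): tip of the pointed end of the bar, at its top edge, 29 mm from the knob's axis; a white line on the bar top runs from the axis to it; +x points outward from the axis along the bar
- scale: flat aluminium disc, 124 mm diameter, 4 mm thick, fixed on the station's top around the knob; origin: on the knob's axis, underside of the disc. Its +x points from the axis to the one raised index mark, a dark steel wedge 4 mm high, 5 mm wide, 36 to 59 mm from the axis, tip inward; the fine flat ticks round the rim mean nothing here
- caddy: loose steel caddy, 0.2 to 0.4 kg, standing upright; origin: on the underside, mid-width, at the rear face of its back plate; +x from the plate to the tray, z up. Plate 100 wide (y), 5 thick (x 0 to 5), 110 mm high. Open tray at x 5 to 75, 100 wide, walls 45 mm high. Hung, its axes are parallel to the station's and its rear face is on the station's +x face, underside 23 mm above the bench
- caddy_hole (a point): centre of the keyhole's wide opening in the rear face of the plate, mid-width, 68 mm above the underside: an octagon 30 mm across flats, which passes over the screw head; from its top a slot 12 mm wide runs up the middle and ends 96 mm above the underside; axes as the caddy's
- caddy_seat (a point): point in the rear face of the plate, mid-width, 92 mm above the underside (24 mm above the opening's centre), where the shank's axis lies at the top of the slot: it comes to screw when the caddy is locked. Let go, the plate's top may lean out up to 5 mm, to the back of the screw head, which is right
- caddy_grip (a point): point to grip the caddy's wooden fin, which is 10 mm thick (y), x 28 to 68 mm, its top 100 mm above the caddy's underside. The point is 48 mm in front of the plate's rear face, 88 mm above the underside, in the middle of the fin's thickness; axes as the caddy's: the fingers close along its y
- flux_bottle: bystander: white closed bottle 66 mm in diameter, 180 mm high, origin under its centre
- bead_jar: bystander: glass jar 48 mm in diameter, 85 mm high, origin under its centre
- solder_spool: bystander: grey spool 64 mm in diameter, 40 mm high, origin under its centre
- bowl: bystander: small ceramic bowl 110 mm in diameter, 50 mm high, origin under its centre
Mind the look-alikes: they are no part of the job. Leave any orange or purple look-alike of the caddy alone.

How it is judged (in metres and radians):
On the way, in this order (a step that is already met when the one before it is completed fails the run):
1. the caddy hangs locked on the screw, let go (x of caddy_seat in the frame of screw between -0.003 and 0.008 m and y of caddy_seat in the frame of screw between -0.005 and 0.005 m and z of caddy_seat in the frame of screw between -0.006 and 0.006 m and angle between caddy's own z axis and vertical below 0.15 rad and contact force between the fingers and caddy below 0.2 N and linear speed of caddy below 0.02 m/s), for 0.3 s.
2. the knob's pointed end points at the index mark (angle between the x axis of knob_nose and the x axis of scale, either way round below 0.1 rad and x of knob_nose in the frame of scale above 0 m), for 0.3 s.
At the end, for the whole second after the job is handed in: The caddy hangs locked: seat point within 5 mm sideways and 6 mm in height of the screw axis, rear face -3 to 8 mm off the station face, upright within 0.15 rad, released, at rest; the knob is at rest, its pointed end within 0.1 rad of the index mark (all of step 1 and all of step 2 and velocity of joint knob between -0.05 and 0.05 rad/s); the robot touches nothing.
It fails at once if a bystander (bottle, jar, spool or bowl) is moved more than 40 mm or knocked over (distance of any of flux_bottle, bead_jar, solder_spool, bowl from where it was at the start of the episode above 0.04 m or angle between any of flux_bottle, bead_jar, solder_spool, bowl's own z axis and vertical above 0.5 rad).
It also fails if it takes over 53 s, if anything falls off the work surface, if the arm or the gripper's body presses on something with over 40 N, if the wrist force passes 120 N, or if a joint passes its speed limit or range.

## Working session

There is one attempt and no reset: what is moved stays moved. The work goes in short steps, Python scripts to look and compute and a shell command to move; the robot and the scene stay as the last step left them, time stands still between calls to the robot, and variables do not carry over. Pictures are saved under pics/ and viewed, at most 10 in all, crops included, and the job is handed in when it is done.

```bash
mkdir -p pics; ls; python3 - <<'E'
from plant import env
import cv2
for n in("scene","top"):
    im=env.camera(n); cv2.imwrite(f"pics/{n}0.png",im[:,:,::-1]); c=env.calibration(n); print(n,c)
s=env.get_state();print(s)
E
```

```text
pics
scene {'K': array([[478.87181453,   0.        , 279.95119719],
       [  0.        , 478.87181453, 212.25108733],
       [  0.        ,   0.        ,   1.        ]]), 'xyz': array([1.34112848, 0.89495277, 0.91915849]), 'rotation': array([[-0.74796707, -0.35273125,  0.56225076],
       [ 0.66366865, -0.40950622,  0.62597809],
       [ 0.00944314,  0.84135921,  0.54039384]])}
top {'K': array([[379.75935676,   0.        , 283.1063565 ],
       [  0.        , 379.75935676, 207.49117134],
       [  0.        ,   0.        ,   1.        ]]), 'xyz': array([0.38605567, 0.01283122, 1.06079617]), 'rotation': array([[ 0.02006642,  0.98849457, -0.14991938],
       [-0.99967359,  0.02220867,  0.01262861],
       [ 0.01581283,  0.14961703,  0.98861757]])}
{'time_s': 0.1, 'qpos': array([ 6.78620969e+01,  2.81614870e+01,  8.93467812e+01, -1.57769425e-03,
        6.25494700e+01, -6.04968102e+00]), 'dq': array([ 0.00236726, -0.02681639, -0.09162091,  0.0440551 , -0.07319508,
        0.0490413 ]), 'tau': array([ 2.52641781e-03, -6.13619900e+01, -2.58606452e+01,  6.94437046e-02,
        4.69782762e-02, -1.64804243e-05]), 'position': array([0.1730976 , 0.60034019, 0.22811069]), 'orientation': array([[-9.60839646e-01,  2.77104758e-01, -3.57112006e-04],
       [ 2.77104976e-01,  9.60839187e-01, -9.42638608e-04],
       [ 8.19175664e-05, -1.00468206e-03, -9.99999492e-01]]), 'force': array([-0.06754112, -0.45992546,  0.11740669]), 'wrist_torque': array([ 0.01807206,  0.00608636, -0.02363386]), 'grip_force': 0.0, 'finger_gap': 0.09532690135494776}
```

View pics/scene0.png

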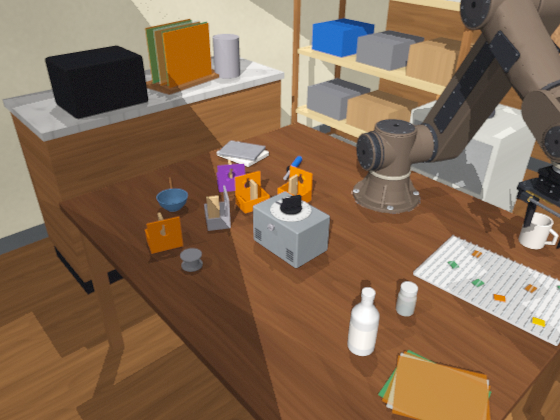

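View pics/top0.png

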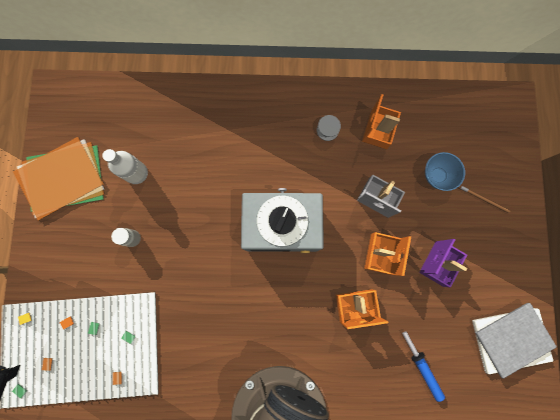

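Top view: grey caddy (382,193), orange look-alikes (385,120), (388,254), (361,306), and a purple one at (444,262). In the scene view the grey caddy is at (217,212). I choose the grey steel one and check it in a close crop. Bystanders in the top view are the spool (329,127), bowl (445,172), bottle (125,165) and jar (125,237).

```bash
python3 - <<'E'
import cv2
a=cv2.imread("pics/top0.png")[165:265,235:415]; cv2.imwrite("pics/topc.png",cv2.resize(a,None,fx=4.4,fy=4.4,interpolation=cv2.INTER_CUBIC))
a=cv2.imread("pics/scene0.png")[175:270,195:335]; cv2.imwrite("pics/scenec.png",cv2.resize(a,None,fx=5.6,fy=5.6,interpolation=cv2.INTER_CUBIC))
E
```

```text
(no output)
```

View pics/topc.png

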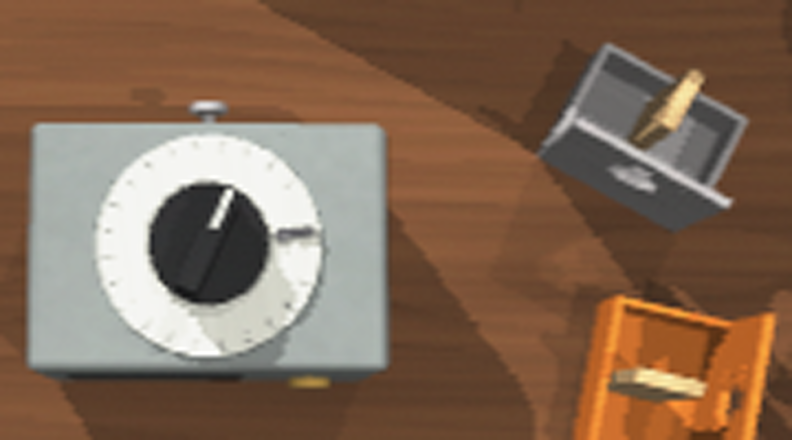

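View pics/scenec.png

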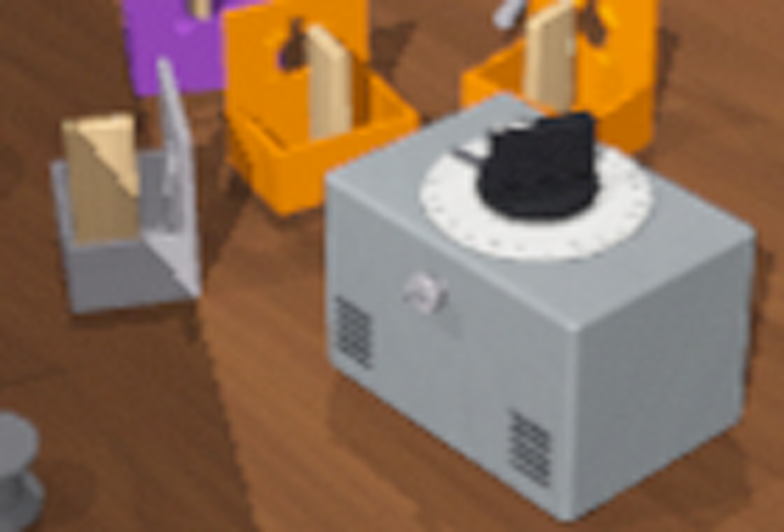

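```bash
cat > h.py <<'E'
from plant import env
import numpy as np
from scipy.optimize import least_squares
C={n:env.calibration(n) for n in("scene","top")}
def proj(n,P):
    c=C[n]; q=(np.atleast_2d(P)-c["xyz"])@c["rotation"]; q=q*[1,-1,-1]
    p=q@c["K"].T; return p[:,:2]/p[:,2:]
def un(n,uv):
    s,o=(5.6,(195,175)) if n=="scene" else (4.4,(235,165))
    return (np.array(uv,float)+.5)/s-.5+o
def Rz(a): c,s=np.cos(a),np.sin(a); return np.array([[c,-s,0],[s,c,0],[0,0,1]])
def fit(obs,x0):
    f=lambda x:np.concatenate([proj(n,x[:3]+Rz(x[3])@np.array(P)/1000)[0]-uv for n,P,uv in obs])
    r=least_squares(f,x0,loss="soft_l1"); return r.x,f(r.x).reshape(-1,2)
E
cat > m.py <<'E'
from h import *
S=[("top",(70,100,140),(34,124)),("top",(70,-100,140),(383,124)),("top",(-70,-100,140),(387,370)),("top",(-70,100,140),(28,368)),
("scene",(70,-100,140),(327,178)),("scene",(70,100,140),(575,330)),("scene",(-70,100,140),(753,235)),("scene",(-70,-100,140),(506,94)),
("scene",(70,-100,0),(329,360)),("scene",(70,100,0),(568,520)),("scene",(-70,100,0),(742,415)),
("top",(85,0,115),(208,106)),("scene",(85,0,115),(422,292))]
K=[("top",(75,50,45),(608,44)),("top",(75,-50,45),(746,120)),("top",(0,50,0),(541,155)),("top",(0,-50,0),(675,230)),("top",(0,50,110),(572,122)),("top",(0,-50,110),(730,207)),
("top",(68,0,100),(697,72)),("top",(0,0,68),(633,178)),
("scene",(75,50,45),(68,250)),("scene",(75,-50,45),(52,165)),("scene",(75,50,0),(75,312)),("scene",(0,50,0),(198,297)),("scene",(0,50,110),(180,122)),("scene",(0,-50,110),(163,62)),("scene",(68,5,100),(65,122)),("scene",(28,5,100),(135,117))]
for nm,o,x0 in(("st",S,[.5,0,0,0]),("cad",K,[.5,-.25,0,-.5])):
    o=[(n,P,un(n,uv)) for n,P,uv in o]
    x,r=fit(o,x0); print(nm,x.round(4)); print(r.round(1).tolist())
    if nm=="st": st=x
def back(n,uv,z):
    c=C[n]; u=np.linalg.inv(c["K"])@np.r_[uv,1]*[1,-1,-1]; d=c["rotation"]@u; return c["xyz"]+d*(z-c["xyz"][2])/d[2]
for nm,uv,z in(("nose",(231,190),.188),("line0",(214,228),.188),("mark in",(277,236),.146),("mark out",(317,233),.148)):
    p=back("top",un("top",uv),z+st[2]); d=p[:2]-st[:2]; print(nm,p.round(4),np.hypot(*d).round(4),"angle",np.arctan2(d[1],d[0]).round(3))
E
python3 m.py
```

```text
st [ 0.4944  0.0023 -0.0031  0.0166]
[[-0.4, -0.9], [1.1, -0.3], [0.9, 0.5], [-0.1, 0.6], [-0.8, -1.0], [0.2, -0.3], [1.8, -1.3], [0.4, -1.1], [-0.2, 3.1], [0.1, 4.1], [0.8, 3.8], [0.4, -0.4], [0.1, 0.8]]
cad [ 0.5501 -0.2541 -0.0017 -0.4948]
[[0.0, -0.8], [0.9, -0.5], [-0.8, 0.0], [-0.1, 0.2], [1.1, 0.2], [-0.1, 0.0], [0.8, -0.6], [0.2, -0.4], [0.3, -0.2], [0.2, -0.5], [0.0, -0.1], [0.3, -0.1], [1.9, 3.3], [0.9, -0.7], [0.3, 1.3], [-0.1, 0.9]]
nose [ 0.5184 -0.0077  0.1849] 0.026 angle -0.395
line0 [0.4979 0.0009 0.1849] 0.0037 angle -0.383
mark in [ 0.4995 -0.0346  0.1429] 0.0373 angle -1.433
mark out [ 0.5014 -0.0566  0.1449] 0.0593 angle -1.452
```

Crop findings (top): screw head (208,106), knob line (214,228)→(231,190), index wedge (277,236)→(317,233), keyhole in the grey plate (633,178). The caddy is confirmed: grey, with its plate facing the station. Fits agree to about 1 px, apart from the station's lower edges in the scene view. The knob needs about 1.05 rad clockwise. Now I move above the caddy.

```bash
cat >> h.py <<'E'
def go(p,ydir_deg,Rt=None):
    "print shift/turn numbers from the measured pose to TCP p, tool down, tool y along ydir_deg"
    from scipy.spatial.transform import Rotation as Ro
    s=env.get_state(); R=np.array(s["orientation"]); a=np.radians(ydir_deg)
    y=np.array([np.cos(a),np.sin(a),0]); z=np.array([0,0,-1]); T=np.c_[np.cross(y,z),y,z]
    d=R.T@(np.array(p)-s["position"])/.15; w=Ro.from_matrix(R.T@T).as_rotvec()/np.pi
    print("t",round(s["time_s"],2),"pos",s["position"].round(4),"F",s["force"].round(1),"gap",round(s["finger_gap"],4),"move",d.round(3),w.round(4))
E
python3 -m creep '0 0 -0.65 0 0 0;0 0 -0.65 0 0 0' 1
for i in 1; do :; done
python3 -m creep '-0.86 -0.97 0 0 0 0;-0.86 -0.97 0 0 0 0;-0.86 -0.97 0 0 0 0;-0.86 -0.97 0 0 0 0' | tail -3
python3 -m creep '-0.86 -0.97 0 0 0 0;-0.86 -0.97 0 0 0 0;-0.86 -0.97 0 0 0 0;-0.86 -0.97 0 0 0 0' | tail -3
python3 -m creep '-0.86 -0.97 0 0 0 0;-0.86 -0.97 0 0 0 0;-0.86 -0.97 0 0 0 0;-0.86 -0.97 0 0 0 0' | tail -3
python3 -c "
from h import *
go([.5923,-.2768,.15],61.65)"
```

```text
time_s: 0.35
position: [0.1733, 0.6008, 0.3285]
orientation: [[-0.961, 0.277, 0.001], [0.277, 0.961, 0.002], [-0.0, 0.002, -1.0]]
force: [0.3, 0.7, -0.2]
finger_gap: 0.0955
grip_force: 0.0
force: [-0.5, -0.4, -0.5]
finger_gap: 0.0953
grip_force: 0.0
force: [-0.2, 0.8, 0.5]
finger_gap: 0.0951
grip_force: 0.0
force: [0.4, 1.6, 0.2]
finger_gap: 0.0952
grip_force: 0.0
t 1.85 pos [0.4256 0.0722 0.3258] F [0.4 1.6 0.2] gap 0.0952 move [-1.72  -1.922  1.171] [-0.     -0.0001  0.067 ]
```

```bash

python3 -m creep '-0.86 -0.96 0 0 0 0;-0.86 -0.96 0 0 0 0;-0.86 -0.96 0 0 0 0;-0.86 -0.96 0 0 0 0;-0.86 -0.96 0 0 0 0' | tail -1
python3 -m creep '-0.86 -0.96 0 0 0 0.03;-0.86 -0.96 0 0 0 0.067;-0.86 -0.96 0.2 0 0 0.067;-0.86 -0.96 0.5 0 0 0.067;-0.86 -0.96 0.5 0 0 0.067;-0.86 -0.96 0.5 0 0 0.067' | tail -1
python3 -c "
from h import *
import cv2
go([.5923,-.2768,.083],61.65)
a=env.camera('scene')[:,:,::-1];b=env.camera('top')[:,:,::-1]
a=a[140:260,150:350];b=b[150:270,270:470]
cv2.imwrite('pics/pre.png',cv2.resize(np.vstack([a,b]),None,fx=2.5,fy=2.5,interpolation=cv2.INTER_CUBIC))
"
```

```text
grip_force: 0.0
grip_force: 0.0
t 3.23 pos [ 0.5928 -0.2725  0.2533] F [-0.1  0.2  0.3] gap 0.0952 move [-0.008 -0.027  1.135] [0.0001 0.0006 0.0017]
```

View pics/pre.png

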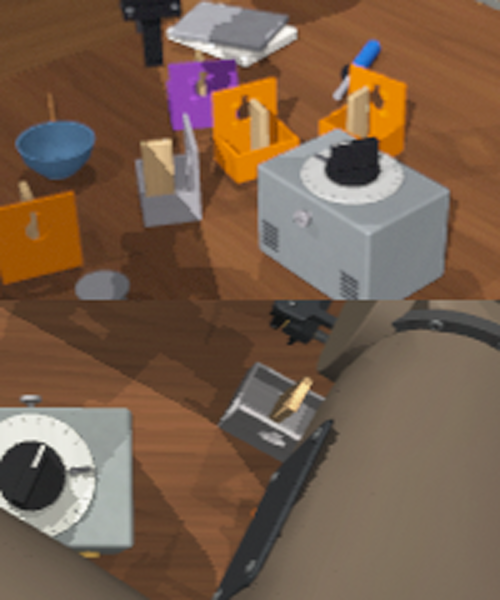

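```bash

python3 -m creep '-0.008 -0.027 0.4 0 0 0.0017;-0.008 -0.027 0.7 0 0 0.0017;-0.008 -0.027 0.95 0 0 0.0017;-0.008 -0.027 0.95 0 0 0.0017' 0 | tail -1
python3 -c "
from h import *
go([.5923,-.2768,.083],61.65)
import cv2
a=env.camera('scene')[:,:,::-1];b=env.camera('top')[:,:,::-1]
a=a[160:250,165:285];b=b[150:240,330:450]
cv2.imwrite('pics/pre2.png',cv2.resize(np.hstack([a,b]),None,fx=3.3,fy=3.3,interpolation=cv2.INTER_CUBIC))
"
```

```text
grip_force: 0.0
t 3.83 pos [ 0.591  -0.2775  0.1081] F [ 0.5 -0.6  1.7] gap 0.0604 move [-0.006  0.008  0.168] [ 0.0001 -0.0007 -0.0004]
```

View pics/pre2.png

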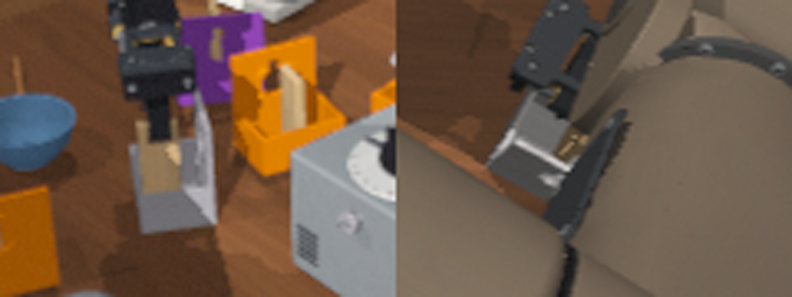

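The fingers straddle the wooden fin of the grey caddy (left pane, about (155,130)). I go down and grip.

```bash

python3 -m creep '-0.006 0.008 0.168 0 0 0;-0.006 0.008 0.168 0 0 0' | tail -1
python3 -m creep '0 0 0 0 0 0;0 0 0 0 0 0;0 0 0 0 0 0;0 0 0 0 0 0;0 0 0 0 0 0;0 0 0 0 0 0' -1 40| tail -4
python3 -m creep '0 0 -0.1 0 0 0;0 0 -0.3 0 0 0;0 0 -0.4 0 0 0;0 0 -0.4 0 0 0;0 0 -0.4 0 0 0' | tail -4
python3 -c "
from h import *
import cv2
go([.5923,-.2768,.143],61.65)
a=env.camera('scene')[:,:,::-1];b=env.camera('top')[:,:,::-1]
a=a[160:250,165:285];b=b[150:240,330:450]
cv2.imwrite('pics/lift.png',cv2.resize(np.hstack([a,b]),None,fx=3.3,fy=3.3,interpolation=cv2.INTER_CUBIC))
"
```

```text
grip_force: 0.0
orientation: [[-0.879, 0.476, 0.0], [0.476, 0.879, -0.0], [-0.0, 0.0, -1.0]]
force: [0.3, 1.9, 3.7]
finger_gap: 0.0096
grip_force: 40.0
orientation: [[-0.879, 0.477, -0.001], [0.477, 0.879, 0.001], [0.001, 0.0, -1.0]]
force: [-0.6, -0.2, -4.3]
finger_gap: 0.01
grip_force: 40.0
t 5.55 pos [ 0.5922 -0.2776  0.1425] F [-0.6 -0.2 -4.3] gap 0.01 move [ 0.002  0.005 -0.003] [ 0.     -0.0004 -0.0006]
```

```bash

cat > m2.py <<'E'
exec(open("m.py").read().split("for nm,uv,z")[0])
o=[(n,P,un(n,uv)) for n,P,uv in S]
for sel in ([0,1,2,3,4,5,6,7,11,12],[0,1,2,3,11],[4,5,6,7,12]):
    oo=[o[i] for i in sel]
    f=lambda x:np.concatenate([proj(n,np.r_[x[:2],0]+Rz(x[2])@np.array(P)/1000)[0]-uv for n,P,uv in oo])
    r=least_squares(f,[.49,0,0],loss="soft_l1"); print(sel,r.x.round(4),f(r.x).reshape(-1,2).round(1).tolist())
f=lambda x:np.concatenate([proj(n,x)[0]-uv for n,P,uv in o[11:]])
r=least_squares(f,[.57,0,.11]);print("screw head front",r.x.round(4),r.fun.round(2))
f=lambda x:np.concatenate([proj(n,x)[0]-uv for n,uv in (("top",un("top",(633,178))),)])
for nm,uv in(("spool",(329,127)),("orange",(385,120)),("bowl",(445,172))): print(nm,back("top",np.array(uv),.04).round(3)) if 'back' in globals() else 0
E
python3 m2.py
python3 -m creep '0 0 -0.3 0 0 0;0 0 -0.6 0 0 0;0 0 -0.6 0 0 0;0 0 -0.6 0 0 0' | tail -1
python3 -c "
from h import *
go([.6516,.0049,.235],90.95)"
```

```text
st [ 0.4944  0.0023 -0.0031  0.0166]
[[-0.4, -0.9], [1.1, -0.3], [0.9, 0.5], [-0.1, 0.6], [-0.8, -1.0], [0.2, -0.3], [1.8, -1.3], [0.4, -1.1], [-0.2, 3.1], [0.1, 4.1], [0.8, 3.8], [0.4, -0.4], [0.1, 0.8]]
cad [ 0.5501 -0.2541 -0.0017 -0.4948]
[[0.0, -0.8], [0.9, -0.5], [-0.8, 0.0], [-0.1, 0.2], [1.1, 0.2], [-0.1, 0.0], [0.8, -0.6], [0.2, -0.4], [0.3, -0.2], [0.2, -0.5], [0.0, -0.1], [0.3, -0.1], [1.9, 3.3], [0.9, -0.7], [0.3, 1.3], [-0.1, 0.9]]
[0, 1, 2, 3, 4, 5, 6, 7, 11, 12] [0.4951 0.0035 0.0151] [[-0.9, -1.4], [0.8, -0.8], [0.5, 0.2], [-0.8, 0.2], [-0.7, -1.7], [0.3, -0.9], [2.0, -1.8], [0.5, -1.7], [0.0, -0.9], [0.2, 0.2]]
[0, 1, 2, 3, 11] [0.4937 0.0032 0.0186] [[-0.9, -0.7], [0.8, -0.4], [0.7, 0.6], [-0.6, 0.9], [0.0, -0.4]]
[4, 5, 6, 7, 12] [0.5002 0.0076 0.0131] [[-1.1, -0.6], [-0.1, 0.4], [1.8, -0.6], [0.3, -0.7], [-0.3, 1.4]]
screw head front [0.5784 0.0041 0.1144] [ 0.28 -0.27  0.45  0.08]
spool [ 0.773 -0.125  0.04 ]
orange [ 0.798 -0.283  0.04 ]
bowl [ 0.651 -0.448  0.04 ]
grip_force: 40.0
t 6.15 pos [ 0.5921 -0.2775  0.2318] F [-0.5  0.2 -3.3] gap 0.0097 move [ 0.549  1.844 -0.02 ] [ 0.0002 -0.0007 -0.1634]
```

View pics/lift.png

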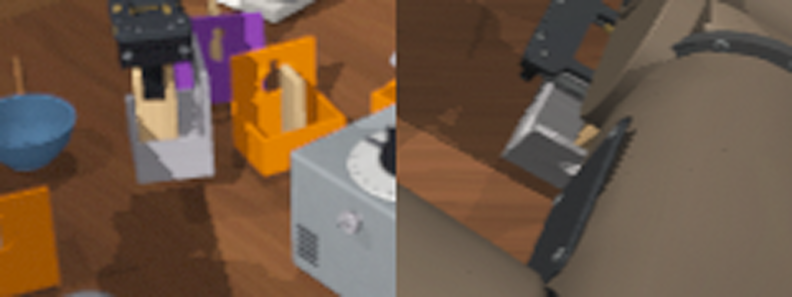

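The caddy is lifted upright and hangs square in the grip. I carry it above the bench to in front of the screw.

```bash

python3 -m creep '0.27 0.4 0 0 0 0;0.27 0.9 0 0 0 0;0.27 0.92 0 0 0 0;0.27 0.92 0 0 0 0;0.27 0.92 0 0 0 0' | tail -1
python3 -m creep '0.27 0.4 0 0 0 -0.05;0.27 0.9 0 0 0 -0.1;0.27 0.92 0 0 0 -0.15;0.27 0.92 0 0 0 -0.163;0.27 0.92 0 0 0 -0.163;0.27 0.92 0 0 0 -0.163' | tail -1
python3 -c "
from h import *
go([.6516,.0053,.130],90.95)"
```

```text
grip_force: 40.0
grip_force: 40.0
t 7.53 pos [0.6527 0.0024 0.2331] F [-0.6 -1.  -3.3] gap 0.0099 move [0.007 0.019 0.688] [ 0.     -0.0002 -0.0011]
```

```bash

python3 -m creep '0 0.019 0.3 0 0 0;0 0.019 0.6 0 0 0;0 0.019 0.688 0 0 0;0 0.019 0.688 0 0 0;0 0.019 0.688 0 0 0;0 0.019 0.688 0 0 0' | tail -1
python3 -c "
from h import *
import cv2
go([.6516,.0053,.130],90.95)
a=env.camera('scene');b=env.camera('top')
cv2.imwrite('pics/A.png',a[:,:,::-1]);cv2.imwrite('pics/B.png',b[:,:,::-1])
a=a[175:275,210:340,::-1];b=b[155:255,235:365,::-1]
cv2.imwrite('pics/front.png',cv2.resize(np.vstack([b,a]),None,fx=3,fy=3,interpolation=cv2.INTER_CUBIC))
"
```

```text
grip_force: 40.0
t 8.28 pos [0.6535 0.0062 0.1318] F [ 0.1 -0.1 -3.4] gap 0.0097 move [ 0.013 -0.006  0.012] [-0.0001  0.0008 -0.0004]
```

View pics/front.png

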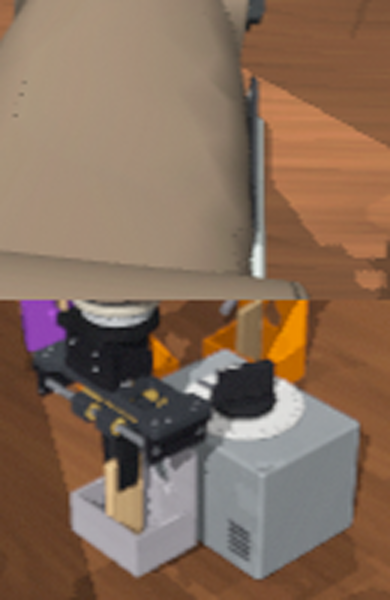

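```bash
python3 -c "
from h import *
import cv2
s=env.get_state();a=np.radians(.95)
O=s['position']-Rz(a)@[.048,0,.083]
print('caddy o',O.round(4))
pts=[(75,50,0),(75,50,45),(75,-50,45),(75,-50,0),(5,50,45),(0,50,0),(0,50,110),(68,5,100),(68,5,45)]
im=cv2.imread('pics/A.png')[180:280,205:305]
k=6
im=cv2.resize(im,None,fx=k,fy=k,interpolation=cv2.INTER_CUBIC)
for p in pts:
  u=proj('scene',O+Rz(a)@np.array(p)/1000)[0]; print(p,u.round(1))
  q=((u-[205,180]+.5)*k-.5).astype(int); cv2.drawMarker(im,tuple(map(int,q)),(0,0,255),cv2.MARKER_CROSS,14,1)
cv2.imwrite('pics/chk.png',im)
"
```

```text
caddy o [0.6052 0.0055 0.0482]
(75, 50, 0) [255.6 266.9]
(75, 50, 45) [255.3 254.4]
(75, -50, 45) [233.3 238.8]
(75, -50, 0) [234. 251.]
(5, 50, 45) [273.9 244.5]
(0, 50, 0) [275.1 256.1]
(0, 50, 110) [275.2 225.2]
(68, 5, 100) [246.5 230.5]
(68, 5, 45) [247.1 246.2]
```

View pics/chk.png

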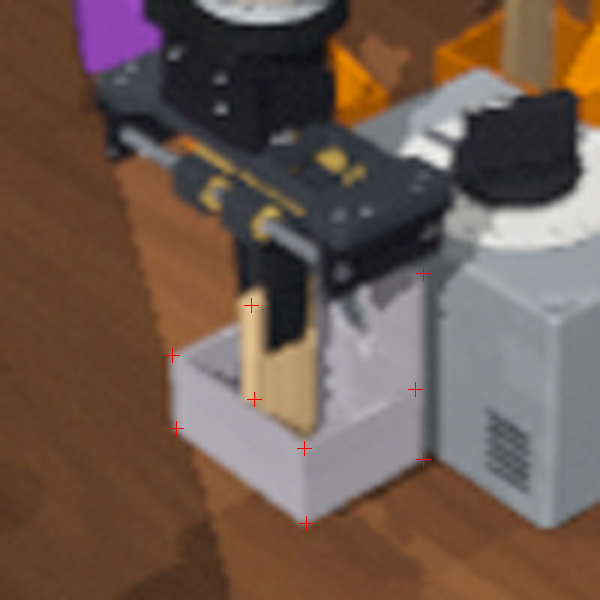

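The markers (predicted caddy corners) match the picture within about 1 px, so the hole centre is at (0.605, 0.0055, 0.116). The screw is at y about 0.004, z 0.115. I move in and watch the force.

```bash

python3 -m creep '0.05 -0.006 0.008 0 0 0;0.1 -0.006 0.008 0 0 0;0.15 -0.006 0.008 0 0 0;0.15 -0.006 0.008 0 0 0;0.15 -0.006 0.008 0 0 0' | tail -3
python3 -m creep '0.02 0 0 0 0 0;0.04 0 0 0 0 0;0.06 0 0 0 0 0;0.08 0 0 0 0 0;0.08 0 0 0 0 0;0.08 0 0 0 0 0' | tail -3
python3 -c "
from h import *
go([.613,.0048,.1298],90.95)"
```

```text
force: [0.4, -0.6, -3.8]
finger_gap: 0.0098
grip_force: 40.0
force: [-0.7, 0.9, -3.2]
finger_gap: 0.01
grip_force: 40.0
t 9.75 pos [0.6185 0.0048 0.1291] F [-0.7  0.9 -3.2] gap 0.01 move [ 0.037  0.001 -0.005] [ 0.      0.0001 -0.0004]
```

```bash

python3 -m creep '0.01 0 0 0 0 0;0.02 0 0 0 0 0;0.03 0 0 0 0 0;0.03 0 0 0 0 0;0.03 0 0 0 0 0' | tail -3
python3 -c "
from h import *
go([.613,.0048,.1298],90.95)"
```

```text
force: [5.4, 0.1, -5.4]
finger_gap: 0.0098
grip_force: 40.0
t 10.38 pos [0.6151 0.0048 0.1293] F [ 5.4  0.1 -5.4] gap 0.0098 move [ 0.014  0.    -0.004] [-0.      0.001  -0.0003]
```

```bash

python3 -m creep '-0.007 0 0 0 0 0;-0.007 0 0.03 0 0 0;-0.007 0 0.06 0 0 0;-0.007 0 0.08 0 0 0;-0.007 0 0.08 0 0 0;-0.007 0 0.08 0 0 0' | tail -3
python3 -c "
from h import *
go([.6145,.0048,.106],90.95)"
```

```text
force: [3.3, 0.3, -5.5]
finger_gap: 0.01
grip_force: 40.0
t 11.12 pos [0.6151 0.0048 0.1169] F [ 3.3  0.3 -5.5] gap 0.01 move [0.004 0.    0.073] [ 0.      0.     -0.0003]
```

```bash

python3 -m creep '-0.003 0 0.02 0 0 0;-0.003 0 0.04 0 0 0;-0.003 0 0.06 0 0 0;-0.003 0 0.06 0 0 0;-0.003 0 0.06 0 0 0' | tail -3
python3 -m creep '0 0 0.005 0 0 0;0 0 0.01 0 0 0;0 0 0.015 0 0 0;0 0 0.015 0 0 0;0 0 0.015 0 0 0' | tail -3
python3 -c "
from h import *
go([.6145,.0048,.106],90.95)"
```

```text
force: [0.4, -0.1, -3.5]
finger_gap: 0.0099
grip_force: 40.0
force: [-1.7, 0.2, 3.7]
finger_gap: 0.0096
grip_force: 40.0
t 12.38 pos [0.6154 0.0048 0.1061] F [-1.7  0.2  3.7] gap 0.0096 move [0.006 0.    0.001] [ 0.      0.0001 -0.0003]
```

The weight has gone onto the shank at TCP z 0.106, as predicted for locked. I release, back up straight and look.

```bash

python3 -m creep '0 0 0 0 0 0;0 0 0 0 0 0;0 0 0 0 0 0;0 0 0 0 0 0' -0.3 | tail -3
python3 -m creep '0 0 -0.2 0 0 0;0 0 -0.5 0 0 0;0 0 -0.9 0 0 0;0 0 -0.9 0 0 0;0 0 -0.9 0 0 0;0 0 -0.9 0 0 0' | tail -3
python3 -c "
from h import *
import cv2
# knob grip: axis (.4948,.003), bar along world angle -.39
go([.4948,.003,.24],90-22.3)
go([.4948,.003,.24],90-22.3+180)
a=np.radians(.95)
O=np.array([.5645,.0037,.023])
im=env.camera('scene')[180:280,225:325,::-1]
k=6
im=cv2.resize(im,None,fx=k,fy=k,interpolation=cv2.INTER_CUBIC)
for p in [(75,50,0),(75,50,45),(75,-50,45),(75,-50,0),(0,50,0),(0,50,110),(0,-50,110),(68,5,100)]:
  u=proj('scene',O+Rz(a)@np.array(p)/1000)[0]
  q=((u-[225,180]+.5)*k-.5).astype(int); cv2.drawMarker(im,tuple(map(int,q)),(0,0,255),cv2.MARKER_CROSS,14,1)
cv2.imwrite('pics/hung.png',im);print(env.get_state()['qpos'])
"
```

```text
force: [0.8, 0.1, 1.0]
finger_gap: 0.0328
grip_force: 0.0
force: [0.1, -0.5, -0.2]
finger_gap: 0.0336
grip_force: 0.0
t 13.62 pos [0.6149 0.0048 0.2392] F [ 0.1 -0.5 -0.2] gap 0.0336 move [ 0.801  0.    -0.003] [-0.     -0.0008  0.1288]
t 13.62 pos [0.6149 0.0048 0.2392] F [ 0.1 -0.5 -0.2] gap 0.0336 move [ 0.801  0.    -0.003] [ 1.100e-03 -1.000e-04 -8.712e-01]
[-5.70550222e+00  2.67862268e+01  8.99481335e+01  4.86114099e-03
  6.34062967e+01 -9.65918432e+01]
```

View pics/hung.png

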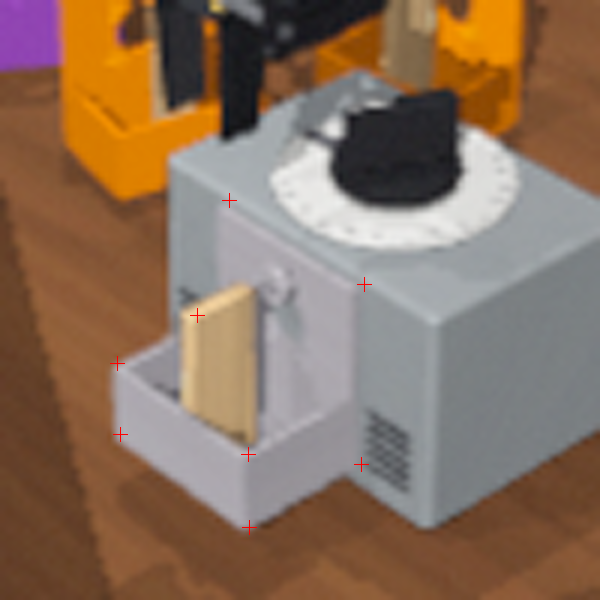

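The caddy hangs straight. The screw head sits in front of the slot at (280,288), and the corners match the predicted locked pose. Next is the knob bar.

```bash

python3 -m creep '0.3 0 0 0 0 0.05;0.6 0 0 0 0 0.1;0.8 0 0 0 0 0.1255;0.8 0 0 0 0 0.1255;0.8 0 0 0 0 0.1255;0.8 0 0 0 0 0.1255' | tail -1
python3 -c "
from h import *
import cv2
go([.4948,.003,.174],90-22.6)
# index angle & white line from the first top picture
im=cv2.imread('pics/top0.png'); g=im.min(2).astype(int)
ax=lambda z:np.array([.4948,.003,z])
vv,uu=np.mgrid[195:245,255:315]; px=np.c_[uu.ravel(),vv.ravel()].astype(float)
c=C['top']
def bk(z):
  d=(np.c_[px,np.ones(len(px))]@np.linalg.inv(c['K']).T*[1,-1,-1])@c['rotation'].T
  return (c['xyz']+d*((z-c['xyz'][2])/d[:,2])[:,None])[:,:2]
val=g[195:245,255:315].ravel()
P=bk(.144)
for nm,Q in(('scale',P),):
  r=np.hypot(*(Q-ax(0)[:2]).T); 
w=(val>180); m=w&(np.hypot(*(P-ax(0)[:2]).T)>.0); q=P[m]; r=np.hypot(*(q-ax(0)[:2]).T)
ctr=cv2.minEnclosingCircle((q[r>.04]*1000).astype(np.float32)); print('scale circle mm',ctr)
"
```

```text
grip_force: 0.0
t 14.43 pos [0.4962 0.0029 0.2404] F [-0.3 -0.4 -0.1] gap 0.0335 move [ 0.009 -0.003  0.442] [-0.     -0.0001  0.0052]
scale circle mm ((494.9405822753906, 3.6984477043151855), 63.05853271484375)
```

```bash

python3 -m creep '0.01 0 0.2 0 0 0.005;0.01 0 0.4 0 0 0.005;0.01 0 0.442 0 0 0.005;0.01 0 0.442 0 0 0.005' | tail -3
python3 -m creep '0 0 0 0 0 0;0 0 0 0 0 0;0 0 0 0 0 0;0 0 0 0 0 0' -1 30 | tail -3
python3 -c "
from h import *
go([.4948,.0033,.174],6.5)"
```

```text
force: [0.4, -0.6, -0.2]
finger_gap: 0.0337
grip_force: 0.0
force: [1.0, 5.0, 5.5]
finger_gap: 0.0141
grip_force: 29.9
t 15.43 pos [0.4944 0.0037 0.1751] F [1.  5.  5.5] gap 0.0141 move [-0.003 -0.002  0.007] [5.000e-04 2.000e-04 3.383e-01]
```

```bash

python3 -m creep '0 0 0 0 0 0.05;0 0 0 0 0 0.1;0 0 0 0 0 0.15;0 0 0 0 0 0.2;0 0 0 0 0 0.25;0 0 0 0 0 0.3;0 0 0 0 0 0.338;0 0 0 0 0 0.338;0 0 0 0 0 0.338' | tail -3
python3 -c "
from h import *
go([.4948,.0033,.174],6.5)"
python3 -m creep '0 0 0 0 0 0;0 0 0 0 0 0;0 0 0 0 0 0;0 0 0 0 0 0' -0.3 | tail -3
python3 -m creep '0 0 -0.2 0 0 0;0 0 -0.5 0 0 0;0 0 -1 0 0 0;0 0 -1 0 0 0;0 0 -1 0 0 0' | tail -1
python3 -c "
from h import *
go([.4948,.0033,.174],6.5)"

```

```text
force: [3.5, 7.4, 3.8]
finger_gap: 0.0139
grip_force: 29.9
t 16.55 pos [0.495  0.0041 0.1751] F [3.5 7.4 3.8] gap 0.0139 move [-0.005 -0.002  0.008] [ 0.0009 -0.0002  0.0002]
force: [-0.4, -0.0, 0.1]
finger_gap: 0.0332
grip_force: 0.0
grip_force: 0.0
t 17.68 pos [0.4939 0.0035 0.3245] F [-0.5  0.2 -0.5] gap 0.0334 move [-0.002  0.005  1.003] [0.0003 0.0001 0.0003]
```

```bash

python3 -m creep '0.5 0 0 0 0 0;1 0 0 0 0 0;1 0 0 0 0 0;1 0 0 0 0 0' | tail -1
python3 -m creep '0.5 0 0 0 0 0;1 0 0 0 0 0;1 0 0 0 0 0;1 0 0 0 0 0;1 0 0 0 0 0' | tail -1
cat > k.py <<'E'
from h import *
import cv2
c=C['top']; A=np.array([.4949,.0035])
def meas(im):
  g=im.max(2).astype(float)[195:245,255:315]; g=cv2.resize(g,None,fx=4,fy=4,interpolation=cv2.INTER_CUBIC)
  vv,uu=np.mgrid[0:g.shape[0],0:g.shape[1]]; px=np.c_[(uu.ravel()+.5)/4-.5+255,(vv.ravel()+.5)/4-.5+195,np.ones(g.size)]
  d=(px@np.linalg.inv(c['K']).T*[1,-1,-1])@c['rotation'].T; v=g.ravel()
  def pol(z):
    P=(c['xyz']+d*((z-c['xyz'][2])/d[:,2])[:,None])[:,:2]-A; return P,np.hypot(*P.T)
  P,r=pol(.188); m=(r<.027)&(v>130); q=P[m]; print('line',m.sum(),'centroid',q.mean(0).round(4),np.arctan2(*q.mean(0)[::-1]).round(3))
  o=cv2.fitLine(q.astype(np.float32),cv2.DIST_L2,0,1e-4,1e-4).ravel(); print('  dir',np.arctan2(o[1],o[0]).round(3))
  P,r=pol(.147); a=np.arctan2(P[:,1],P[:,0]); m=(r>.043)&(r<.058)&(v<150)&(abs(a+1.45)<.35); q=P[m]; print('mark',m.sum(),q.mean(0).round(4),np.arctan2(*q.mean(0)[::-1]).round(3))
meas(cv2.imread('pics/top0.png'))
im=env.camera('top')[:,:,::-1]; cv2.imwrite('pics/end.png',im); meas(im)
s=env.camera('scene'); cv2.imwrite('pics/end_s.png',s[:,:,::-1]); print(np.abs(s[195:275,240:285].astype(int)-cv2.imread('pics/end_s.png')[195:275,240:285,::-1]).max())
go([.49,.3,.32],6.5)
E
python3 k.py
```

```text
grip_force: 0.0
grip_force: 0.0
line 359 centroid [ 0.0136 -0.0062] -0.429
  dir -0.339
mark 211 [ 0.006  -0.0498] -1.45
line 424 centroid [ 0.004  -0.0127] -1.263
  dir 0.683
mark 75 [ 0.0062 -0.0502] -1.447
0
t 18.9 pos [0.4602 0.3001 0.3242] F [ 0.3 -1.1  0.1] gap 0.0338 move [-0.023  0.197  0.028] [-0.0001  0.0001 -0.0002]
```

```bash
python3 -c "
import cv2
for f in('top0','end'):
  g=cv2.imread(f'pics/{f}.png').max(2)[203:238,264:312]
  print(f)
  for i,r in enumerate(g): print(203+i,''.join(' .:-=+*#%@'[int(v)*10//256] for v in r))
"
```

```text
top0
203 @@@@@@@@@@@@@@@@@@@@@@@@@@@@@@@@%@@@@*##########
204 @@@@@@@@@@@@@@@@@@@@@@@@@@@@@@@@@@@@@%*#########
205 @@@@@@@@@@@@@@@@@@@@@@@@@@@@@@@@@@@@@@%#########
206 %@@@@@@@@@@@@@%*++++*%@@@@@@@@@@@@@@@@@%##**####
207 @@@@@@@@@@@%++:.......-=%@@@@@@@@@@@%@@@%##**###
208 @@@@@@@@@@%+::.......:#@-*@@@@@@@@@@@@@@@##**###
209 @@@@@@@@%*-:::.....::=%%::-#@@@@@@@@@@@@@%####**
210 @@@@@@@@*::::.......:#@+:::-%@@@@@@@@@@@@@######
211 @@@@@@@%-:::::.....:-%%:..::=%@@@@@@@@@@@@#####*
212 @@@@@@%-::::.......:*%+...:::=%@@@@@@@@@@@%####*
213 @@@@@%*::::........-%@-....:::*@@@@@@@@@@@@*####
214 @@@@@%-::::.......:*%#:.....::=%@@@@@@@@@@@#####
215 @@@@%*::::........-%@-......:::#@@@@@@@@@@@#####
216 @@@@%-:::::......:=##:.......::-%@@%@%%%*#%@####
217 @@@@%-:::........::::.........::#@+=======*#+###
218 @@@@#:::::......:::::..........:+*=++=--=+**+###
219 @@@@#::::.......::::...........:+*=++*####%#+#**
220 @@@@#::::......:::::............+##*#%@%%%%#+***
221 @@@@#:::.......::::............:+%%@@@@@%@@@++**
222 @@@@#.:::.....:::::............:+%@@@@@@@@@@++**
223 @@@@%=::......:::::............
[... 1918 characters left out ...]
@@@@@@@%@@@
225 @@@@@@::::::::::::::::::::::::-%@@@@@@@@@@@@%@@@
226 @@@@@@+:::::::::::::::::::::::=%@@@@@@@@@@@@%@@@
227 @@@@@@+:::::::::::::::::::::::*@@@@@@@@@@@@#%@@@
228 @@@@@@@+:::::::::::::::::::::+@@@@@@@@@@@@@*%@@@
229 @@@@@@@@=:::::::::::::::::::=#@@@@@@@@@@@@@#%@@@
230 @@@@@@@@@-:::::::::::::::::=%@@@@@@@@@@@@@#%@@@@
231 @@@@@@@@@%=:::::::::::::::=#@@@@@@@@@@@@@@#%@@@@
232 @@@@@@@@@@@*-:::::::::::=%@@@@@@@@@@@@@@@##%@@@@
233 @@@@@@@@@@@@%*--::::::=*%@@@@@@@@@@@@@@@@#%@@@@@
234 @@@@@@@@@@@@@@@%#%%%#%@@@@@@@@@@@@@@#@@@##%@@@@@
235 @@@@@@@@@@@@@@@@@@@@@@@@@@@@@@@@@@@@@@%%#%@@@@@@
236 @@@@@@@@@@@@@@@@@@@@@@@@@@@@@@@@@@@@@@%###%@@@@@
237 @@@@@@@@@@@@@@@@@@@@@@@@@@@@@@@@@@@@@@#####%@@@@
```

```bash
sed -i "s/(r<.027)&(v>130)/(r<.024)\&(v>thr)/; s/def meas(im)/def meas(im,thr=130)/" k.py; python3 - <<'E'
src=open('k.py').read().split("meas(cv2.imread")[0]; exec(src)
meas(cv2.imread('pics/end.png'),190)
P=lambda u,v,z:(lambda d:(c['xyz']+d*(z-c['xyz'][2])/d[2])[:2])(c['rotation']@(np.linalg.inv(c['K'])@[u,v,1]*[1,-1,-1]))
for a,b,z in(((284.5,217.5),(292.5,216.9),.188),((298.5,218),(305.5,217.3),.148)):
    d=P(*b,z)-P(*a,z); print(np.arctan2(d[1],d[0]).round(3), (P(*b,z)-A).round(4))
s=env.get_state(); print(s['time_s'],s['force'],s['grip_force'])
E
```

```text
line 212 centroid [ 0.0008 -0.0134] -1.512
  dir -1.471
mark 75 [ 0.0062 -0.0502] -1.447
-1.473 [ 0.002 -0.024]
-1.449 [ 0.0068 -0.0571]
18.9 [ 0.26843974 -1.06287204  0.11930836] 0.0
```

The line points along -1.47 rad and the mark along -1.45, well within 0.1. One last check that the caddy has not moved, then I hand in.

```bash
python3 - <<'E'
from plant import env
import cv2,numpy as np
h=cv2.resize(cv2.imread('pics/hung.png'),(100,100),interpolation=cv2.INTER_AREA)[35:90,15:60]
e=cv2.imread('pics/end_s.png')[180:280,225:325]
e=e[35:90,15:60]
print(cv2.phaseCorrelate(cv2.cvtColor(h,6).astype(np.float64),cv2.cvtColor(e,6).astype(np.float64)))
print(env.hand_in())
E
```

```text
((0.4651750459968014, 0.018213579262045698), 1.0015929257524008)
the job is handed in; nothing more can be done
None
```

The job is handed in, though it returned no verdict: the grey caddy hangs locked and released on the screw, and the knob's pointed end is within about 0.02 rad of the index mark by my measurement.

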